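# Feed the sample rack on by one row with the hand wheel

## Task

Push the hand wheel of the tube-rack feeder round by its upright handle, anticlockwise seen from above, through exactly one full turn, so that the rack moves on by one row and the handle ends back at the spot where it stood at the start. Only push the handle with the fingertips or the outside of the fingers: never take it between the fingers, do not touch the rack carriage, and leave the jar, the tip box and the bottle standing where they are.

Things in the scene. Friction and masses are not known exactly. Their poses are not given: they have to be found in the camera images.
- wheel_hub (a point): Point on the upright axis of the hand wheel, 83 mm above the bench. The wheel lies flat: rim ring of 70 mm centre-line radius (bar 14 mm thick), top 63 mm above the bench; three spokes, tops at 61 mm; hub 32 mm in diameter, top at 64 mm. It sits at one end of the white feeder, which is bolted to the bench in a place and at an angle that differ each time.
- handle: The wheel's only handle: an upright black peg on the rim over the end of one spoke, 70 mm from the wheel's axis, 20 mm in diameter, 42 mm tall, from 62 to 104 mm above the bench. Origin at the centre of its foot, z up. It is a sleeve that turns freely on its own pin (its x and y axes mean nothing), and it moves only round the wheel's axis.
- handle_mid (a point): Centre of the handle, half-way up it, 83 mm above the bench.
- wheel (a joint): Angle of the hand wheel in rad, growing anticlockwise seen from above; it starts anywhere from 0 to 5, and one turn adds 6.283. A stop at -0.3 keeps it from going a whole turn back; there is none within two turns forward. It is stiff (about 2 N at the handle): it stays where it is left and does not coast or spring back.
- carriage: Carriage geared to the wheel, with a grey rack of 4 x 4 capped tubes, rows 20 mm apart; 90 x 100 mm, top 114 mm above the bench. Origin at the centre of its underside; y points along the rail, away from the wheel. It moves 20 mm along +y, to the 170 mm tall arch at the rail's end, per anticlockwise turn; its near edge is at least 115 mm from the wheel's axis. Not to be touched.
- jar: Bystander: closed round jar, 64 mm in diameter, 75 mm tall, origin at the centre of its underside; leave it standing.
- tipbox: Bystander: closed grey and white pipette-tip box, 87 x 122 x 60 mm (x, y, z), origin at the centre of its underside; leave it standing.
- flask: Bystander: closed reagent bottle, 60 mm in diameter, 110 mm tall, origin at the centre of its underside; leave it standing.

How it is judged:
On the way:
1. the fingers push the handle through the far half of its turn (over 120 mm from where it started, the rack fed on by 6 to 14 mm) (contact force between the fingers and handle above 0.3 N and distance of handle_mid from where it was at the start of the episode above 0.12 m and distance of carriage from where it was at the start of the episode between 0.006 and 0.014 m), for 0.05 s.
At the end, for the whole second after the job is handed in: The wheel has gone one turn anticlockwise and rests: the handle is within 16 mm (about 13 degrees) of where it started and the carriage has gone on by 20 mm, within 1 mm (distance of handle_mid from where it was at the start of the episode below 0.016 m and distance of carriage from where it was at the start of the episode between 0.019 and 0.021 m and value of joint wheel above 5.9 rad and velocity of joint wheel between -0.05 and 0.05 rad/s); the robot touches nothing.
It fails at once if the handle is taken between the fingers (horizontal distance between the grasp point and handle_mid below 0.01 m and z of the grasp point in the frame of handle below 0.054 m).
It fails at once if the robot touches the carriage or its rack (contact force between any of the fingers, the arm and carriage above 1 N).
It fails at once if the jar is shifted, lifted or knocked over (distance of jar from where it was at the start of the episode above 0.02 m or angle between jar's own z axis and vertical above 0.3 rad).
It fails at once if the tip box is shifted, lifted or knocked over (distance of tipbox from where it was at the start of the episode above 0.02 m or angle between tipbox's own z axis and vertical above 0.3 rad).
It fails at once if the bottle is shifted, lifted or knocked over (distance of flask from where it was at the start of the episode above 0.02 m or angle between flask's own z axis and vertical above 0.3 rad).
It also fails if it takes over 64 s, if anything falls off the work surface, if the arm or the gripper's body presses on something with over 40 N, if the wrist force passes 120 N, or if a joint passes its speed limit or range.

## Robot

A 7-joint arm with a two-finger parallel gripper is mounted at the origin on the work surface. World frame = base frame: x ahead of the robot, y to its left, z up, the work surface at z = 0. Lengths are in m, angles in rad, forces in N, time in s.
With the tool pointing down it reaches from about 0.4 to 0.85 m from the base axis. Payload 10.4 kg.
Tool frame: the origin (TCP) lies at the very end of the fingers, on their centre line; the grasp point (between the pads) lies 19 mm behind it; x points along the fingers, y is the direction in which the jaws open and shut, and the axes are right-handed (so a half turn about x gives the same grasp; the last joint's range is limited). The gripper opens to 85 mm and grips with 20 to 120 N. Pads are 22 mm wide; open, the fingers measure 114 mm over their backs; the gripper's body (76 mm by 85 mm) begins 54 mm behind the grasp point. The pads swing forward as they close: fully open they stand 13 mm farther back than shut.
Start: joints at [-1.279, 0.332, -0.065, 1.46, 0.022, 1.35, -0.088], TCP at [0.194, 0.594, 0.231] pointing down, gripper open.
Joint ranges: [-2.6, 2.6], [-0.5, 2.12], [-1.47, 1.34], [0.16, 2.42], [-1.27, 4.41], [0.06, 2.06], [-2.6, 2.6]. Speed limits (rad/s): [2.22, 2.22, 2.79, 2.79, 3.14, 3.14, 3.14].

## Interface

Orientations are given as a unit quaternion [w, x, y, z].
In Python, from plant import * gives the robot as it stands.
- The arm moves only by the shell command python3 -m jog 'ROWS' [FORCE]. ROWS is JSON, a list of rows, each an object of numbers: "tx", "ty", "tz": the shift along the world's x, y, z in units of 0.025 m (1.0 is 0.025 m); "wx", "wy", "wz": the turn, a rotation vector about the world's x, y, z in units of 0.15 rad (1.0 is 0.15 rad); "claw": the opening, from -1 (shut) to 1 (fully open). In form: [{"tx": .., "ty": .., "tz": .., "wx": .., "wy": .., "wz": .., "claw": ..}, ...]. A call has 1 to 8 rows; each row shifts and turns the commanded pose from where the row before left it; what a row does not reach is not made up. A row lasts 1/10 s, in which the tool goes at most 50 mm and 8.59 degrees, less where a joint would pass 70% of its speed; a pose out of reach is approached as far as the arm can. A call with a number of a shift or a turn outside -1 to 1 is refused whole. A call with a gripper value outside its range is refused whole. The fingers move at their own pace and stop on an object; FORCE is the grip in N (left out, the last holds). Time passes only in rows, so rows that do not move let the fingers close. It gives the time, the measured TCP pose, the force and the opening at its end, in the units of the state.
- read_state(): the state, without advancing time (a new reading comes with each control period).
- capture(name): name is "scene" or "top"; returns a dict with "img" (400x640x3 uint8, red, green, blue), "camera_matrix" (3x3 intrinsics, pixels), "world_from_camera" (4x4, takes a point from camera to world coordinates). Camera axes: x right, y up, looking along -z (the intrinsics and any distortion apply to the point x, -y, -z); pixel columns grow to the right and rows downward; lengths in m; the calibration is good to about 2 mm. A picture is of the moment at which its call begins. There is no depth.
- job_done(): hands the job in, once; it reports no verdict.
Trained networks look in the newest picture that a camera, given by its name, has taken for a name from the list of things; names that differ only in an ending like _2 or _b are one class to them, and where a whole thing is asked for, a point or a joint stands for the part that bears it (a point fixed in the world has none). Each returns a list of dicts, best first, with "score" (0 to 1); they miss things now and then, are a little off and sometimes report something else, mostly with a low value. They report only what shows in the picture. A call takes as long as a camera call.
- look_for(camera, target): "box" ([centre column, centre row, width, height] in pixels, round what is visible of it).
- regions_of(camera, target): "pixels" (400x640 bool, what is visible of it) and "box" ([centre column, centre row, width, height] in pixels, round what is visible of it).
- pinpoint(camera, target): "at" ([column, row] in pixels: a listed point, or the origin of a listed thing).
The state is a dict: "time_s": time; "joint_positions": joint angles; "dq": joint speeds; "joint_torque": joint torques, N m; "tcp_pos": TCP position; "tool_rot": TCP orientation; "force": force on the tool from outside, world axes, zero at the start; "moment": the same for the moment, N m; "grip_width": finger opening in m.
Only numpy, scipy, OpenCV 4.12 (cv2) and the standard library are available. Lean on these libraries where they do the work, as an engineer would, in place of code of your own. Each camera call takes 0.05 s, during which the arm holds its last target.

## Working session

There is one attempt and no reset: what is moved stays moved. The work goes in short steps, Python scripts to look and compute and a shell command to move; the robot and the scene stay as the last step left them, time stands still between calls to the robot, and variables do not carry over. Pictures are saved under pics/ and viewed, and the job is handed in when it is done.

```bash
ls; mkdir -p pics
cat > h.py <<'E'
from plant import *
import numpy as np, cv2
def ray(c,px):
    K=np.array(c["camera_matrix"]);T=np.array(c["world_from_camera"])
    p=np.linalg.inv(K)@np.array([px[0],px[1],1.0]); d=T[:3,:3]@np.array([p[0],-p[1],-p[2]])
    return T[:3,3],d
def at_z(c,px,z):
    o,d=ray(c,px); return o+d*(z-o[2])/d[2]
def proj(c,P):
    K=np.array(c["camera_matrix"]);T=np.array(c["world_from_camera"])
    q=T[:3,:3].T@(np.array(P)-T[:3,3]); q=K@np.array([q[0],-q[1],-q[2]]); return q[:2]/q[2]
def save(c,n): cv2.imwrite(f"pics/{n}.png",c["img"][:,:,::-1])
E
python3 - <<'E'
from h import *
np.set_printoptions(precision=4,suppress=True)
s=read_state();print({k:np.round(v,3) for k,v in s.items()})
H={"wheel_hub":.083,"handle_mid":.083,"handle":.062,"carriage":None,"jar":0,"tipbox":0,"flask":0}
for n in("top","scene"):
    c=capture(n);save(c,n+"0");print(n,np.array(c["world_from_camera"])[:3,3])
    for t,z in H.items():
        for r in pinpoint(n,t)[:2]:
            print(t,round(r["score"],2),np.round(r["at"],1), at_z(c,r["at"],z if z is not None else .05))
E
```

```text
pics
{'time_s': np.float64(0.0), 'joint_positions': array([-1.279,  0.333, -0.065,  1.461,  0.022,  1.35 , -0.088]), 'dq': array([-0.   ,  0.001,  0.   ,  0.   , -0.001,  0.002, -0.001]), 'joint_torque': array([  0.   , -62.545,   0.05 , -39.16 ,   0.016,   0.01 ,   0.   ]), 'tcp_pos': array([0.193, 0.594, 0.23 ]), 'tool_rot': array([ 0.698,  0.11 ,  0.698, -0.111]), 'force': array([-0.047,  0.   ,  0.437]), 'moment': array([ 0.004, -0.013, -0.013]), 'grip_width': np.float64(0.085)}
top [ 0.4297 -0.0766  1.0757]
wheel_hub 0.93 [302.  247.8] [ 0.5176 -0.0869  0.083 ]
handle_mid 0.55 [272.7 276. ] [ 0.4608 -0.0311  0.083 ]
handle 0.61 [280.  275.2] [ 0.4634 -0.0447  0.062 ]
carriage 0.63 [219.8 242.6] [0.5264 0.0807 0.05  ]
jar 0.58 [411.7 299.7] [ 0.4214 -0.3239  0.    ]
tipbox 0.69 [218.7 241.9] [0.5325 0.0908 0.    ]
tipbox 0.61 [425.8 189.4] [ 0.6619 -0.3576  0.    ]
flask 0.69 [276.  146.9] [ 0.7475 -0.0234  0.    ]
scene [ 1.2507 -0.3088  0.9394]
wheel_hub 0.67 [316.8 167.4] [ 0.5134 -0.0825  0.083 ]
handle_mid 0.6 [324.2 156.4] [ 0.4842 -0.0539  0.083 ]
handle_mid 0.41 [328.3 149.3] [ 0.4641 -0.0365  0.083 ]
handle 0.43 [324.2 153.4] [ 0.4554 -0.0444  0.062 ]
carriage 0.85 [381.8 172.9] [0.553  0.0754 0.05  ]
jar 0.61 [218.  186.2] [ 0.425  -0.3232  0.    ]
tipbox 0.74 [223.9 264.3] [ 0.6592 -0.3522  0.    ]
flask 0.95 [374.2 258.7] [ 0.7518 -0.0204  0.    ]
```

View pics/top0.png

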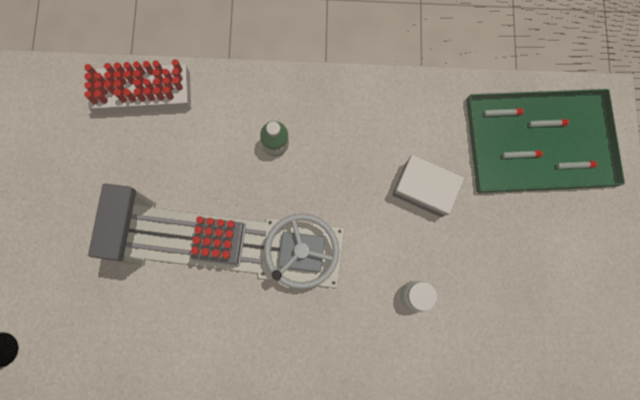

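View pics/scene0.png

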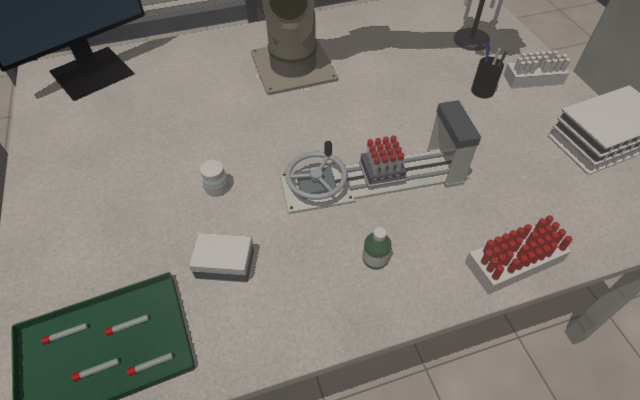

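The top view shows the hub near (302,248) and the black peg near (276,274). The feeder runs to the left, with the carriage's red caps around (217,240), the arch at (113,222), the bottle at (274,138), the tip box at (427,187) and the jar at (420,297). The second carriage-like "tipbox" hit in the top view is false. Next I'll refine the wheel and handle positions.

Run:
```python
from h import *
np.set_printoptions(precision=4,suppress=True)
R=np.array
for n in("top","scene"):
    c=capture(n)
    r=look_for(n,"handle");print(n,[(round(x["score"],2),np.round(x["box"],1)) for x in r[:2]])
    for r in regions_of(n,"handle")[:2]:
        ys,xs=np.nonzero(r["pixels"]);print("reg",round(r["score"],2),xs.mean(),ys.mean(),len(xs),at_z(c,(xs.mean(),ys.mean()),.083))
    g=c["img"].max(2)
    k=(slice(255,295),slice(255,295)) if n=="top" else (slice(135,165),slice(315,340))
    m=g[k]<45; l,lab,st,ce=cv2.connectedComponentsWithStats(m.astype(np.uint8))
    for i in range(1,l):
        if st[i,4]>8: p=ce[i]+[k[1].start,k[0].start];print("dark",p,st[i],at_z(c,p,.104 if n=="top" else .083))
    if n=="top":
        # rim fit
        best=[]
        im=c["img"].copy()
        for hx,hy in((.5176,-.0869),(.516,-.085)):
            print(proj(c,(hx,hy,.064)))
        cv2.imwrite("pics/topcrop.png",cv2.resize(c["img"][200:300,180:350,::-1],None,fx=4,fy=4,interpolation=cv2.INTER_CUBIC))
        T=np.array
    else: cv2.imwrite("pics/sccrop.png",cv2.resize(c["img"][120:220,270:420,::-1],None,fx=4,fy=4,interpolation=cv2.INTER_CUBIC))
from scipy.spatial.transform import Rotation as Ro
q=read_state()["tool_rot"];print(Ro.from_quat([*q[1:],q[0]]).as_matrix())
```

```text
top []
reg 0.63 276.3157894736842 274.6578947368421 76 [ 0.4636 -0.0381  0.083 ]
[301.8926 248.6519]
[300.9283 249.4178]
scene [(0.59, array([326.5, 148. ,  11.2,  13.6]))]
reg 0.53 327.5 148.5 116 [ 0.4609 -0.0375  0.083 ]
[[ 0.      0.3096  0.9509]
 [ 0.0001  0.9509 -0.3096]
 [-1.      0.0001 -0.    ]]
```

View pics/topcrop.png

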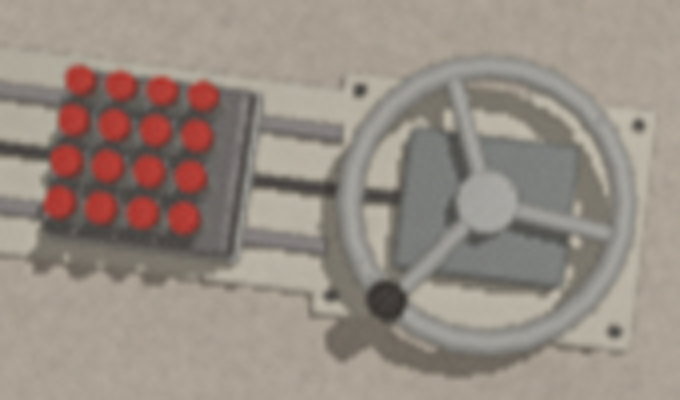

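View pics/sccrop.png

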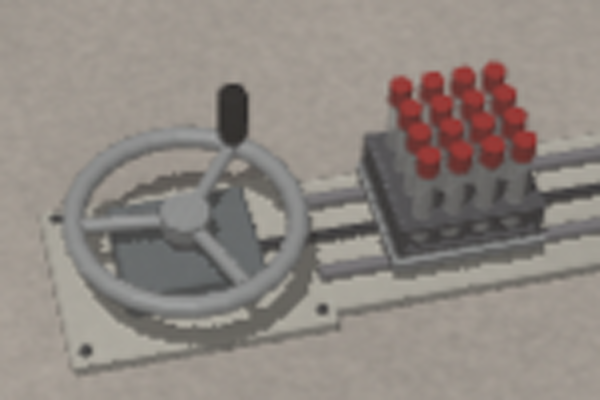

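Run:
```python
from h import *
np.set_printoptions(precision=4,suppress=True)
c=capture("top");s=capture("scene")
print("hub",at_z(c,(301.7,251),.064),at_z(s,(316.2,173.2),.064))
print("hdl",at_z(c,(276.4,274.9),.102),at_z(s,(328.2,148.7),.083))
for t in("carriage","flask","jar"):
  print(t,[np.round(at_z(c,p["at"],.05),3) for p in pinpoint("top",t)[:1]])
print("arch",at_z(c,(113,222),.17), "caps near edge",at_z(c,(240,240),.06))
```

```text
hub [ 0.5129 -0.0867  0.064 ] [ 0.5149 -0.0847  0.064 ]
hdl [ 0.4625 -0.039   0.102 ] [ 0.4621 -0.0361  0.083 ]
carriage [array([0.525, 0.084, 0.05 ])]
flask [array([ 0.734, -0.023,  0.05 ])]
jar [array([ 0.423, -0.312,  0.05 ])]
arch [0.5467 0.2557 0.17  ] caps near edge [0.5319 0.0388 0.06  ]
```

Hub ≈ (0.514, −0.086), handle ≈ (0.462, −0.037). That gives r ≈ 70.7 mm, which matches 70 mm, at an angle of 137°. I'll move over and shut the gripper on the way.

```bash
python3 -m jog '[{"tx":0.45,"ty":-0.87,"tz":0.1,"wz":-0.3,"claw":-1},{"tx":0.45,"ty":-0.87,"tz":0.1,"wz":-0.3,"claw":-1},{"tx":0.45,"ty":-0.87,"tz":0.1,"wz":-0.3,"claw":-1},{"tx":0.45,"ty":-0.87,"tz":0.1,"wz":-0.3,"claw":-1},{"tx":0.45,"ty":-0.87,"wz":-0.3,"claw":-1},{"tx":0.45,"ty":-0.87,"wz":-0.3,"claw":-1},{"tx":0.45,"ty":-0.87,"wz":-0.3,"claw":-1}]'; python3 -c "
from h import *
s=read_state();print(np.round(s['joint_positions'],2))"
```

```text
[-1.28  0.33 -0.06  1.46  0.02  1.35 -0.09]validation failed for argument at $[0]...
```

```bash
python3 -m jog '[{"tx":0.45,"ty":-0.87,"tz":0.1,"wx":0,"wy":0,"wz":-0.3,"claw":-1},{"tx":0.45,"ty":-0.87,"tz":0.1,"wx":0,"wy":0,"wz":-0.3,"claw":-1},{"tx":0.45,"ty":-0.87,"tz":0.1,"wx":0,"wy":0,"wz":-0.3,"claw":-1},{"tx":0.45,"ty":-0.87,"tz":0.1,"wx":0,"wy":0,"wz":-0.3,"claw":-1},{"tx":0.45,"ty":-0.87,"tz":0,"wx":0,"wy":0,"wz":-0.3,"claw":-1},{"tx":0.45,"ty":-0.87,"tz":0,"wx":0,"wy":0,"wz":-0.3,"claw":-1},{"tx":0.45,"ty":-0.87,"tz":0,"wx":0,"wy":0,"wz":-0.3,"claw":-1}]'; python3 -c "
from h import *
s=read_state();print(np.round(s['joint_positions'],2))"
```

```text
time_s: 2.05
tcp_pos: [0.2726, 0.4412, 0.2415]
tool_rot: [0.672, 0.22, 0.672, -0.219]
force: [1.0, 0.5, -0.5]
grip_width: 0.0002
[-1.14  0.09  0.04  1.73 -0.    1.32 -0.16]
```

```bash
python3 -m jog '[{"tx":0.45,"ty":-0.87,"tz":0,"wx":0,"wy":0,"wz":-0.3,"claw":-1},{"tx":0.45,"ty":-0.87,"tz":0,"wx":0,"wy":0,"wz":-0.3,"claw":-1},{"tx":0.45,"ty":-0.87,"tz":0,"wx":0,"wy":0,"wz":-0.3,"claw":-1},{"tx":0.45,"ty":-0.87,"tz":0,"wx":0,"wy":0,"wz":-0.3,"claw":-1},{"tx":0.45,"ty":-0.87,"tz":0,"wx":0,"wy":0,"wz":-0.3,"claw":-1},{"tx":0.45,"ty":-0.87,"tz":0,"wx":0,"wy":0,"wz":-0.3,"claw":-1},{"tx":0.45,"ty":-0.87,"tz":0,"wx":0,"wy":0,"wz":-0.3,"claw":-1}]'; python3 -m jog '[{"tx":0.45,"ty":-0.87,"tz":0,"wx":0,"wy":0,"wz":-0.3,"claw":-1},{"tx":0.45,"ty":-0.87,"tz":0,"wx":0,"wy":0,"wz":-0.3,"claw":-1},{"tx":0.45,"ty":-0.87,"tz":0,"wx":0,"wy":0,"wz":-0.3,"claw":-1},{"tx":0.45,"ty":-0.87,"tz":0,"wx":0,"wy":0,"wz":-0.3,"claw":-1},{"tx":0.45,"ty":-0.87,"tz":0,"wx":0,"wy":0,"wz":-0.3,"claw":-1},{"tx":0.45,"ty":-0.87,"tz":0,"wx":0,"wy":0,"wz":-0.3,"claw":-1},{"tx":0.45,"ty":-0.87,"tz":0,"wx":0,"wy":0,"wz":-0.3,"claw":-1}]'; python3 -c "
from h import *
s=read_state();print(np.round(s['joint_positions'],2))"
```

```text
time_s: 2.75
tcp_pos: [0.3519, 0.288, 0.2414]
tool_rot: [0.629, 0.323, 0.629, -0.323]
force: [-0.6, 0.1, 0.4]
grip_width: -0.0001
time_s: 3.45
tcp_pos: [0.4306, 0.1357, 0.2413]
tool_rot: [0.571, 0.418, 0.571, -0.418]
force: [0.6, -0.4, 0.2]
grip_width: 0.0003
[-0.8  -0.08  0.37  1.9   0.03  1.32 -0.13]
```

```bash
python3 -c "
from h import *
c=np.array([.514,-.0857])
for a in list(range(90,500,15)):
  p=c+.07*np.array([np.cos(np.radians(a)),np.sin(np.radians(a))]);print(a,np.round(p,4),np.round((p-c-.07*np.array([np.cos(np.radians(a-15)),np.sin(np.radians(a-15))]))/.025,2))"
```

```text
90 [ 0.514  -0.0157] [-0.72  0.1 ]
105 [ 0.4959 -0.0181] [-0.72 -0.1 ]
120 [ 0.479  -0.0251] [-0.68 -0.28]
135 [ 0.4645 -0.0362] [-0.58 -0.44]
150 [ 0.4534 -0.0507] [-0.44 -0.58]
165 [ 0.4464 -0.0676] [-0.28 -0.68]
180 [ 0.444  -0.0857] [-0.1  -0.72]
195 [ 0.4464 -0.1038] [ 0.1  -0.72]
210 [ 0.4534 -0.1207] [ 0.28 -0.68]
225 [ 0.4645 -0.1352] [ 0.44 -0.58]
240 [ 0.479  -0.1463] [ 0.58 -0.44]
255 [ 0.4959 -0.1533] [ 0.68 -0.28]
270 [ 0.514  -0.1557] [ 0.72 -0.1 ]
285 [ 0.5321 -0.1533] [0.72 0.1 ]
300 [ 0.549  -0.1463] [0.68 0.28]
315 [ 0.5635 -0.1352] [0.58 0.44]
330 [ 0.5746 -0.1207] [0.44 0.58]
345 [ 0.5816 -0.1038] [0.28 0.68]
360 [ 0.584  -0.0857] [0.1  0.72]
375 [ 0.5816 -0.0676] [-0.1   0.72]
390 [ 0.5746 -0.0507] [-0.28  0.68]
405 [ 0.5635 -0.0362] [-0.44  0.58]
420 [ 0.549  -0.0251] [-0.58  0.44]
435 [ 0.5321 -0.0181] [-0.68  0.28]
450 [ 0.514  -0.0157] [-0.72  0.1 ]
465 [ 0.4959 -0.0181] [-0.72 -0.1 ]
480 [ 0.479  -0.0251] [-0.68 -0.28]
495 [ 0.4645 -0.0362] [-0.58 -0.44]
```

```bash
python3 -m jog '[{"tx":0.43,"ty":-0.77,"tz":0,"wx":0,"wy":0,"wz":-0.3,"claw":-1},{"tx":0.43,"ty":-0.77,"tz":0,"wx":0,"wy":0,"wz":-0.3,"claw":-1},{"tx":0.43,"ty":-0.77,"tz":0,"wx":0,"wy":0,"wz":-0.3,"claw":-1},{"tx":0.43,"ty":-0.77,"tz":0,"wx":0,"wy":0,"wz":-0.3,"claw":-1},{"tx":0.43,"ty":-0.77,"tz":0,"wx":0,"wy":0,"wz":-0.3,"claw":-1},{"tx":0.43,"ty":-0.77,"tz":0,"wx":0,"wy":0,"wz":-0.3,"claw":-1},{"tx":0.43,"ty":-0.77,"tz":0,"wx":0,"wy":0,"wz":-0.3,"claw":-1},{"tx":0.43,"ty":-0.77,"tz":0,"wx":0,"wy":0,"wz":-0.3,"claw":-1}]'; python3 -m jog '[{"tx":0,"ty":0,"tz":-0.9,"wx":0,"wy":0,"wz":0,"claw":-1},{"tx":0,"ty":0,"tz":-0.9,"wx":0,"wy":0,"wz":0,"claw":-1},{"tx":0,"ty":0,"tz":-0.9,"wx":0,"wy":0,"wz":0,"claw":-1},{"tx":0,"ty":0,"tz":-0.5,"wx":0,"wy":0,"wz":0,"claw":-1}]'
python3 - <<'E'
from h import *
s=read_state();print(np.round(s['joint_positions'],2))
for n in("top","scene"):
    c=capture(n);print(proj(c,s["tcp_pos"]))
    im=c["img"][150:350,150:450] if n=="top" else c["img"][50:250,220:480]
    cv2.imwrite(f"pics/{n}1.png",cv2.resize(im[:,:,::-1],None,fx=2.5,fy=2.5))
E
```

```text
time_s: 4.25
tcp_pos: [0.5166, -0.018, 0.2413]
tool_rot: [-0.487, -0.513, -0.487, 0.513]
force: [0.3, 0.1, 0.2]
grip_width: 0.0001
time_s: 4.65
tcp_pos: [0.5155, -0.0173, 0.1596]
tool_rot: [-0.487, -0.512, -0.487, 0.513]
force: [-0.3, 1.1, -0.2]
grip_width: -0.0
[-0.59  0.15  0.59  1.87 -0.09  1.15 -0.02]
[264.41451746 244.21120186]
[343.44048986 139.51734995]
```

View pics/top1.png

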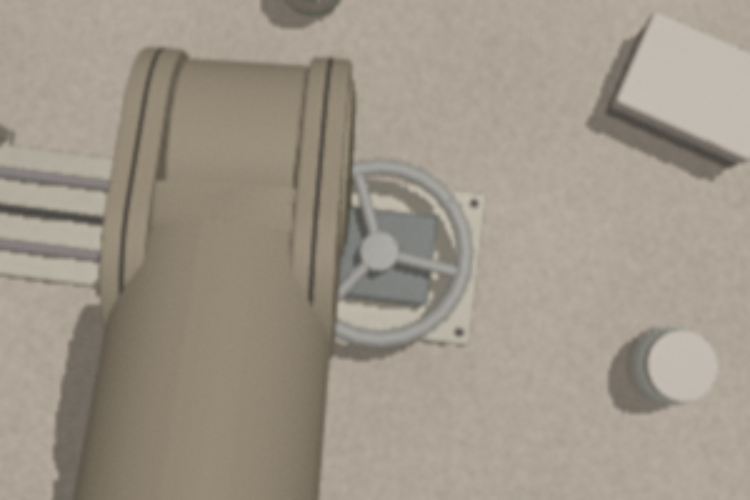

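View pics/scene1.png

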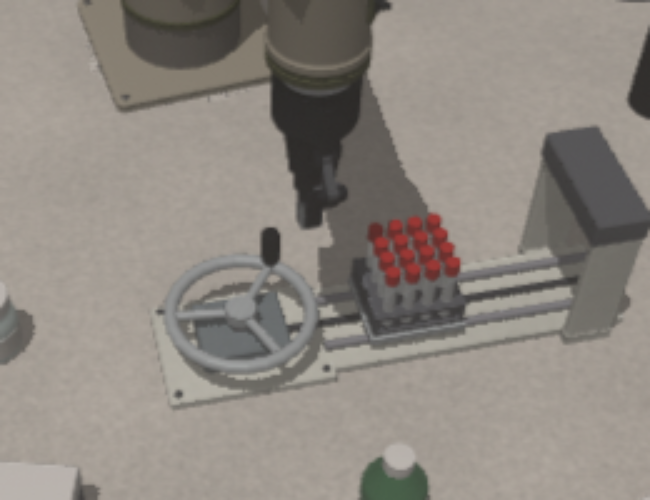

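Run:
```python
from h import *
c=capture("scene")
for px in((335,190),(345,195),(310,220),(300,215),(322,212)):
    o,d=ray(c,(px[0]/2.5+220,px[1]/2.5+50)); t=(-.0173-o[1])/d[1]; print(px,np.round(o+d*t,3))
print(proj(c,(.5155,-.0173,.1596)),read_state()["tcp_pos"])
```

```text
(335, 190) [ 0.572 -0.017  0.252]
(345, 195) [ 0.593 -0.017  0.266]
(310, 220) [ 0.519 -0.017  0.167]
(300, 215) [ 0.492 -0.017  0.149]
(322, 212) [ 0.546 -0.017  0.203]
[343.43524991 139.53472762] [ 0.5158161  -0.01691387  0.16121978]
```

```bash
python3 -m jog '[{"tx":0,"ty":0,"tz":-0.8,"wx":0,"wy":0,"wz":0,"claw":-1},{"tx":0,"ty":0,"tz":-0.8,"wx":0,"wy":0,"wz":0,"claw":-1},{"tx":0,"ty":0,"tz":-0.8,"wx":0,"wy":0,"wz":0,"claw":-1},{"tx":0,"ty":0,"tz":-0.8,"wx":0,"wy":0,"wz":0,"claw":-1},{"tx":0,"ty":0,"tz":0,"wx":0,"wy":0,"wz":0,"claw":-1},{"tx":0,"ty":0,"tz":0,"wx":0,"wy":0,"wz":0,"claw":-1}]'
python3 - <<'E'
from h import *
s=read_state();print(np.round(s['joint_positions'],2))
for n in("scene",):
    c=capture(n);print(proj(c,s["tcp_pos"]))
    im=c["img"][50:250,220:480]
    cv2.imwrite(f"pics/{n}2.png",cv2.resize(im[:,:,::-1],None,fx=2.5,fy=2.5))
E
```

```text
time_s: 5.4
tcp_pos: [0.5165, -0.0165, 0.0826]
tool_rot: [0.488, 0.512, 0.487, -0.512]
force: [-0.6, 0.2, 0.8]
grip_width: -0.0003
[-0.56  0.26  0.57  1.94 -0.17  0.99  0.04]
[342.76745748 162.23036998]
```

View pics/scene2.png

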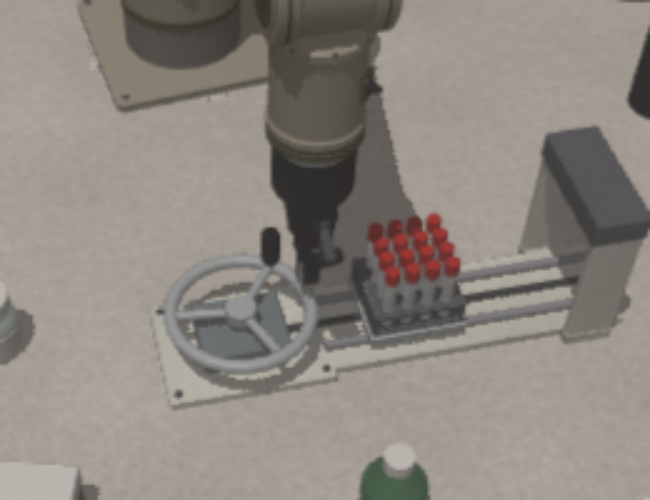

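The closed fingertips stand over the rim at about crop pixel (307,280), on the carriage side of the handle at (270,245), and clear of the rack. I'll start pushing round.

```bash
python3 -m jog '[{"tx":-0.41,"ty":-0.03,"tz":-0.1,"wx":0,"wy":0,"wz":0,"claw":-1},{"tx":-0.41,"ty":-0.03,"tz":-0.1,"wx":0,"wy":0,"wz":0,"claw":-1},{"tx":-0.34,"ty":-0.14,"tz":0,"wx":0,"wy":0,"wz":0,"claw":-1},{"tx":-0.34,"ty":-0.14,"tz":0,"wx":0,"wy":0,"wz":0,"claw":-1},{"tx":-0.29,"ty":-0.22,"tz":0,"wx":0,"wy":0,"wz":0,"claw":-1},{"tx":-0.29,"ty":-0.22,"tz":0,"wx":0,"wy":0,"wz":0,"claw":-1},{"tx":-0.22,"ty":-0.29,"tz":0,"wx":0,"wy":0,"wz":0,"claw":-1},{"tx":-0.22,"ty":-0.29,"tz":0,"wx":0,"wy":0,"wz":0,"claw":-1}]'
python3 - <<'E'
from h import *
s=read_state();print(np.round(s['joint_positions'],2))
for n in("scene",):
    c=capture(n)
    im=c["img"][50:250,220:480]
    cv2.imwrite(f"pics/{n}3.png",cv2.resize(im[:,:,::-1],None,fx=2.5,fy=2.5))
E
```

```text
time_s: 6.25
tcp_pos: [0.4524, -0.051, 0.0765]
tool_rot: [0.488, 0.512, 0.488, -0.512]
force: [0.2, 3.2, 1.2]
grip_width: -0.0
[-0.56  0.12  0.6   2.1  -0.08  0.95  0.04]
```

View pics/scene3.png

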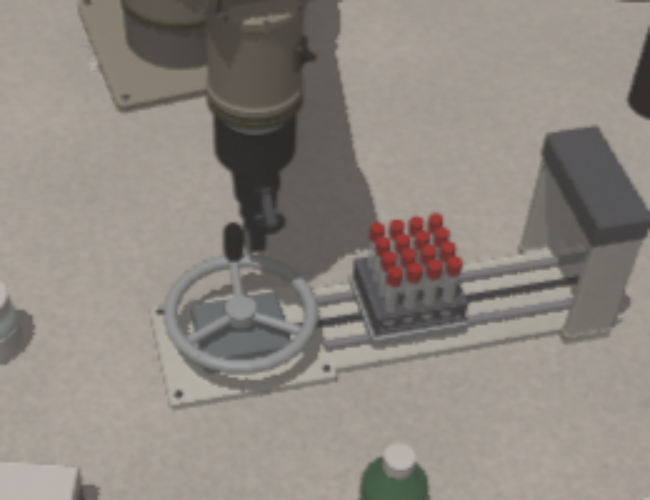

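The handle, now at crop pixel (233,240), is being pushed ahead of the fingers with a 3.2 N reaction. I'll continue.

```bash
python3 -m jog '[{"tx":-0.14,"ty":-0.34,"tz":0,"wx":0,"wy":0,"wz":0,"claw":-1},{"tx":-0.14,"ty":-0.34,"tz":0,"wx":0,"wy":0,"wz":0,"claw":-1},{"tx":-0.05,"ty":-0.36,"tz":0,"wx":0,"wy":0,"wz":0,"claw":-1},{"tx":-0.05,"ty":-0.36,"tz":0,"wx":0,"wy":0,"wz":0,"claw":-1},{"tx":0.05,"ty":-0.36,"tz":0,"wx":0,"wy":0,"wz":0,"claw":-1},{"tx":0.05,"ty":-0.36,"tz":0,"wx":0,"wy":0,"wz":0,"claw":-1},{"tx":0.14,"ty":-0.34,"tz":0,"wx":0,"wy":0,"wz":0,"claw":-1},{"tx":0.14,"ty":-0.34,"tz":0,"wx":0,"wy":0,"wz":0,"claw":-1}]'
python3 - <<'E'
from h import *
s=read_state();print(np.round(s['joint_positions'],2))
for n in("scene",):
    c=capture(n)
    im=c["img"][50:250,220:480]
    cv2.imwrite(f"pics/{n}4.png",cv2.resize(im[:,:,::-1],None,fx=2.5,fy=2.5))
E
```

```text
time_s: 7.1
tcp_pos: [0.4529, -0.1211, 0.0763]
tool_rot: [-0.488, -0.512, -0.488, 0.512]
force: [0.2, 3.6, 0.6]
grip_width: -0.0002
[-0.45  0.16  0.66  2.07 -0.12  0.95  0.23]
```

View pics/scene4.png

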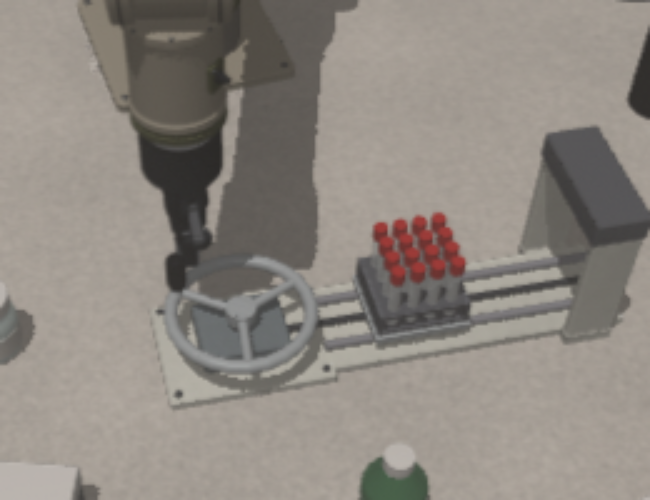

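```bash
python3 -m jog '[{"tx":0.22,"ty":-0.29,"tz":0,"wx":0,"wy":0,"wz":0,"claw":-1},{"tx":0.22,"ty":-0.29,"tz":0,"wx":0,"wy":0,"wz":0,"claw":-1},{"tx":0.29,"ty":-0.22,"tz":0,"wx":0,"wy":0,"wz":0,"claw":-1},{"tx":0.29,"ty":-0.22,"tz":0,"wx":0,"wy":0,"wz":0,"claw":-1},{"tx":0.34,"ty":-0.14,"tz":0,"wx":0,"wy":0,"wz":0,"claw":-1},{"tx":0.34,"ty":-0.14,"tz":0,"wx":0,"wy":0,"wz":0,"claw":-1},{"tx":0.36,"ty":-0.05,"tz":0,"wx":0,"wy":0,"wz":0,"claw":-1},{"tx":0.36,"ty":-0.05,"tz":0,"wx":0,"wy":0,"wz":0,"claw":-1}]'
python3 - <<'E'
from h import *
s=read_state();print(np.round(s['joint_positions'],2))
for n in("scene",):
    c=capture(n)
    im=c["img"][50:250,220:480]
    cv2.imwrite(f"pics/{n}5.png",cv2.resize(im[:,:,::-1],None,fx=2.5,fy=2.5))
E
```

```text
time_s: 7.95
tcp_pos: [0.5139, -0.1554, 0.0762]
tool_rot: [-0.488, -0.512, -0.488, 0.512]
force: [-3.5, 0.5, 0.8]
grip_width: -0.0001
[-0.35  0.33  0.66  1.9  -0.24  0.99  0.36]
```

View pics/scene5.png

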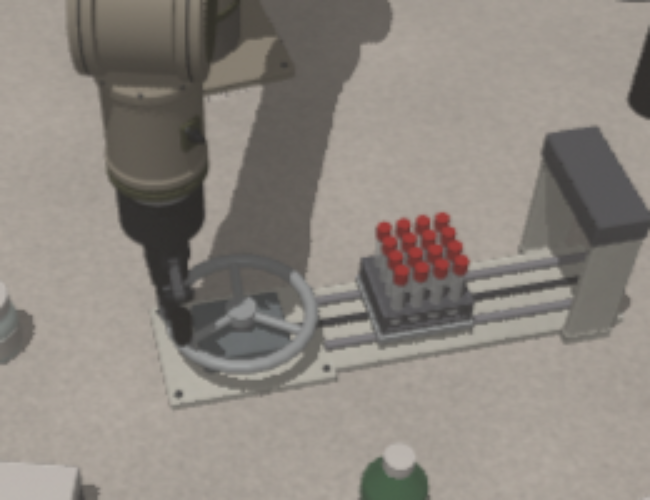

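```bash
python3 -m jog '[{"tx":0.36,"ty":0.05,"tz":0,"wx":0,"wy":0,"wz":0,"claw":-1},{"tx":0.36,"ty":0.05,"tz":0,"wx":0,"wy":0,"wz":0,"claw":-1},{"tx":0.34,"ty":0.14,"tz":0,"wx":0,"wy":0,"wz":0,"claw":-1},{"tx":0.34,"ty":0.14,"tz":0,"wx":0,"wy":0,"wz":0,"claw":-1},{"tx":0.29,"ty":0.22,"tz":0,"wx":0,"wy":0,"wz":0,"claw":-1},{"tx":0.29,"ty":0.22,"tz":0,"wx":0,"wy":0,"wz":0,"claw":-1},{"tx":0.22,"ty":0.29,"tz":0,"wx":0,"wy":0,"wz":0,"claw":-1},{"tx":0.22,"ty":0.29,"tz":0,"wx":0,"wy":0,"wz":0,"claw":-1}]'; python3 -m jog '[{"tx":0.14,"ty":0.34,"tz":0,"wx":0,"wy":0,"wz":0,"claw":-1},{"tx":0.14,"ty":0.34,"tz":0,"wx":0,"wy":0,"wz":0,"claw":-1},{"tx":0.05,"ty":0.36,"tz":0,"wx":0,"wy":0,"wz":0,"claw":-1},{"tx":0.05,"ty":0.36,"tz":0,"wx":0,"wy":0,"wz":0,"claw":-1}]';  python3 - <<'E'
from h import *
s=read_state();print(np.round(s['joint_positions'],2))
for n in("scene",):
    c=capture(n)
    im=c["img"][50:250,220:480]
    cv2.imwrite(f"pics/{n}6.png",cv2.resize(im[:,:,::-1],None,fx=2.5,fy=2.5))
E
```

```text
time_s: 8.8
tcp_pos: [0.5744, -0.1198, 0.0764]
tool_rot: [0.488, 0.512, 0.487, -0.512]
force: [0.3, -2.5, -0.0]
grip_width: -0.0
time_s: 9.2
tcp_pos: [0.5833, -0.0847, 0.0764]
tool_rot: [0.488, 0.512, 0.488, -0.512]
force: [-0.5, -3.0, -0.1]
grip_width: 0.0002
[-0.42  0.44  0.61  1.76 -0.29  1.03  0.24]
```

View pics/scene6.png

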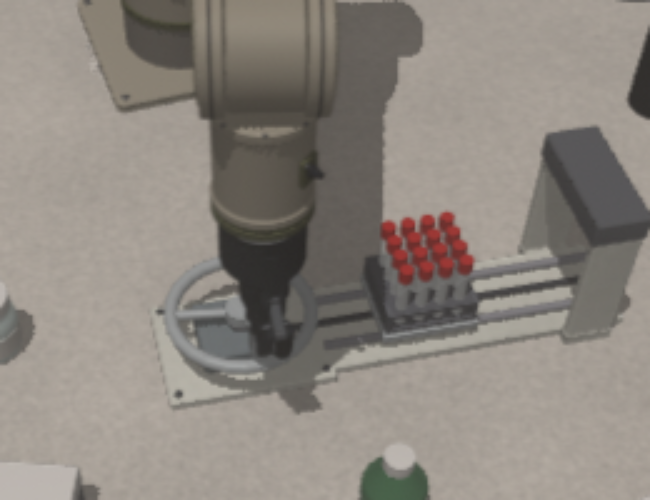

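```bash
python3 -m jog '[{"tx":-0.05,"ty":0.36,"tz":0,"wx":0,"wy":0,"wz":0,"claw":-1},{"tx":-0.05,"ty":0.36,"tz":0,"wx":0,"wy":0,"wz":0,"claw":-1},{"tx":-0.14,"ty":0.34,"tz":0,"wx":0,"wy":0,"wz":0,"claw":-1},{"tx":-0.14,"ty":0.34,"tz":0,"wx":0,"wy":0,"wz":0,"claw":-1},{"tx":-0.22,"ty":0.29,"tz":0,"wx":0,"wy":0,"wz":0,"claw":-1},{"tx":-0.22,"ty":0.29,"tz":0,"wx":0,"wy":0,"wz":0,"claw":-1},{"tx":-0.29,"ty":0.22,"tz":0,"wx":0,"wy":0,"wz":0,"claw":-1},{"tx":-0.29,"ty":0.22,"tz":0,"wx":0,"wy":0,"wz":0,"claw":-1}]';  python3 - <<'E'
from h import *
s=read_state();print(np.round(s['joint_positions'],2))
for n in("scene",):
    c=capture(n)
    im=c["img"][50:250,220:480]
    cv2.imwrite(f"pics/{n}7.png",cv2.resize(im[:,:,::-1],None,fx=2.5,fy=2.5))
E
```

```text
time_s: 10.05
tcp_pos: [0.5478, -0.0241, 0.0764]
tool_rot: [0.488, 0.512, 0.488, -0.512]
force: [2.2, -2.1, 0.1]
grip_width: -0.0003
[-0.55  0.35  0.61  1.87 -0.23  1.    0.1 ]
```

View pics/scene7.png

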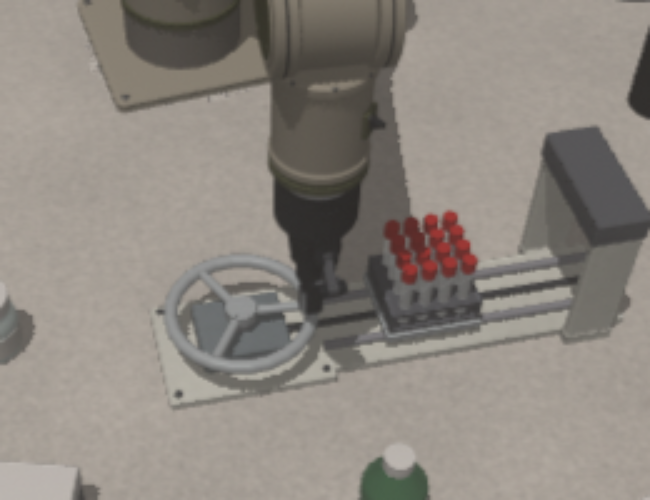

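```bash
cat >> h.py <<'E'
def ang(c,px,z=.061):
    p=at_z(c,px,z); return np.degrees(np.arctan2(p[1]+.0857,p[0]-.514))%360, np.hypot(p[1]+.0857,p[0]-.514)
E
python3 - <<'E'
from h import *
c=capture("scene")
f=lambda x,y:(x/2.5+220,y/2.5+50)
for p in((217,348),(203,275)): print(ang(c,f(*p)))
im=c["img"][140:210,270:360]
cv2.imwrite("pics/s7z.png",cv2.resize(im[:,:,::-1],None,fx=8,fy=8,interpolation=cv2.INTER_CUBIC))
E
```

```text
(np.float64(318.72301697177534), np.float64(0.053349148281685535))
(np.float64(200.56151065608594), np.float64(0.059498948737740205))
```

View pics/s7z.png

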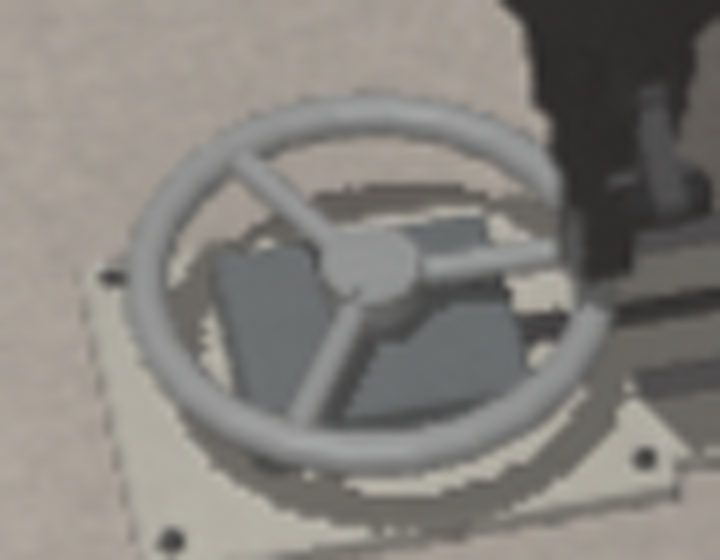

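The spokes put the handle at about 80°, with the fingers at 60°, a lead of about 20°. I'll go on to 465°, then measure.

```bash
python3 -m jog '[{"tx":-0.34,"ty":0.14,"tz":0,"wx":0,"wy":0,"wz":0,"claw":-1},{"tx":-0.34,"ty":0.14,"tz":0,"wx":0,"wy":0,"wz":0,"claw":-1},{"tx":-0.36,"ty":0.05,"tz":0,"wx":0,"wy":0,"wz":0,"claw":-1},{"tx":-0.36,"ty":0.05,"tz":0,"wx":0,"wy":0,"wz":0,"claw":-1},{"tx":-0.36,"ty":-0.05,"tz":0,"wx":0,"wy":0,"wz":0,"claw":-1},{"tx":-0.36,"ty":-0.05,"tz":0,"wx":0,"wy":0,"wz":0,"claw":-1},{"tx":0,"ty":0,"tz":0,"wx":0,"wy":0,"wz":0,"claw":-1}]';  python3 - <<'E'
from h import *
s=read_state();p=s["tcp_pos"];print(np.degrees(np.arctan2(p[1]+.0857,p[0]-.514)))
c=capture("scene")
im=c["img"][130:210,270:360]
cv2.imwrite("pics/s8z.png",cv2.resize(im[:,:,::-1],None,fx=7,fy=7,interpolation=cv2.INTER_CUBIC))
E
```

```text
time_s: 10.85
tcp_pos: [0.4935, -0.0182, 0.0761]
tool_rot: [-0.487, -0.512, -0.488, 0.512]
force: [-0.1, 0.0, -0.2]
grip_width: 0.0004
106.88195568686015
```

View pics/s8z.png

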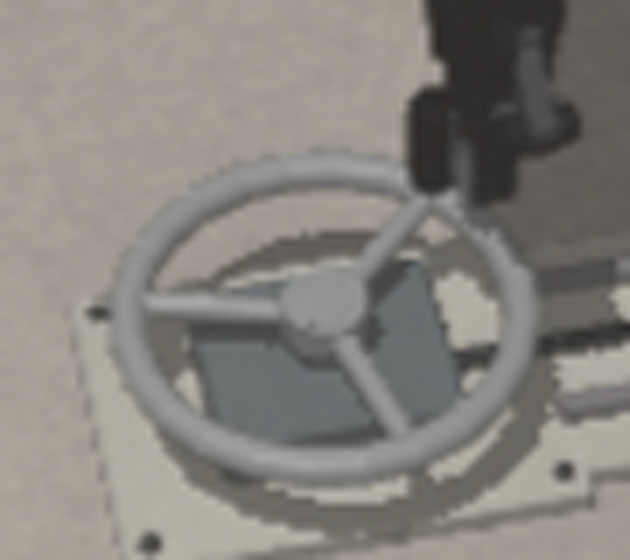

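Run:
```python
from h import *
c=capture("scene")
print(ang(c,(430/7+270,140/7+130),.083), ang(c,(328.2,148.7),.083))
for r in regions_of("scene","handle")[:2]:
    ys,xs=np.nonzero(r["pixels"]);print(r["score"],xs.mean(),ys.mean(),len(xs))
# spokes by same: now and start image
a=cv2.imread("pics/scene0.png")
cv2.imwrite("pics/s0z.png",cv2.resize(a[130:210,270:360],None,fx=7,fy=7,interpolation=cv2.INTER_CUBIC))
```

```text
(np.float64(128.90457792246553), np.float64(0.07183347293009534)) (np.float64(136.2931064790279), np.float64(0.07182473205626835))
```

View pics/s0z.png

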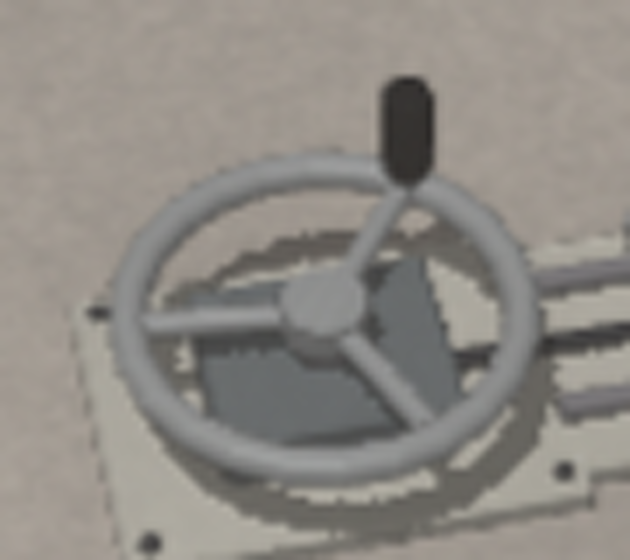

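The handle is at crop pixel (430,140) against (408,130) at the start, so it is about 7.5° (9 mm) short. I'll make up the difference.

```bash
python3 -m jog '[{"tx":-0.17,"ty":-0.06,"tz":0,"wx":0,"wy":0,"wz":0,"claw":-1},{"tx":-0.17,"ty":-0.07,"tz":0,"wx":0,"wy":0,"wz":0,"claw":-1},{"tx":0,"ty":0,"tz":0,"wx":0,"wy":0,"wz":0,"claw":-1},{"tx":0,"ty":0,"tz":0,"wx":0,"wy":0,"wz":0,"claw":-1}]';  python3 - <<'E'
from h import *
c=capture("scene")
im=c["img"][130:210,270:360]
cv2.imwrite("pics/s9z.png",cv2.resize(im[:,:,::-1],None,fx=7,fy=7,interpolation=cv2.INTER_CUBIC))
E
```

```text
time_s: 11.4
tcp_pos: [0.4865, -0.0213, 0.0763]
tool_rot: [-0.487, -0.512, -0.488, 0.512]
force: [0.3, 0.6, -0.4]
grip_width: 0.0
```

View pics/s9z.png

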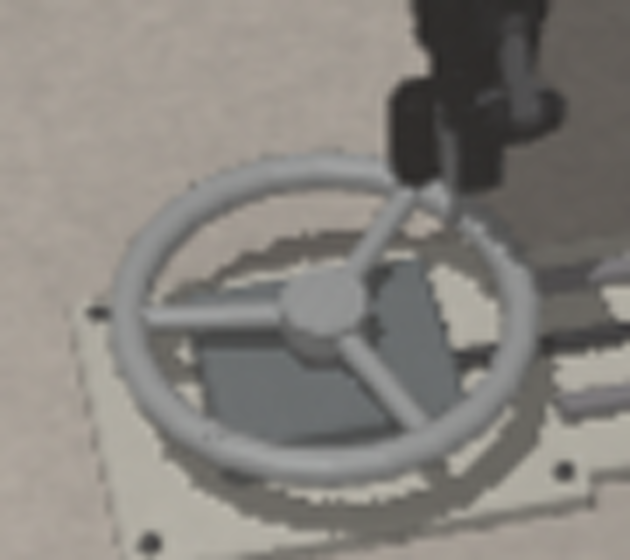

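```bash
python3 -m jog '[{"tx":-0.09,"ty":-0.05,"tz":0,"wx":0,"wy":0,"wz":0,"claw":-1},{"tx":0,"ty":0,"tz":0,"wx":0,"wy":0,"wz":0,"claw":-1},{"tx":0.3,"ty":0.08,"tz":0,"wx":0,"wy":0,"wz":0,"claw":-1},{"tx":0.3,"ty":0.05,"tz":0,"wx":0,"wy":0,"wz":0,"claw":-1},{"tx":0,"ty":0,"tz":0.8,"wx":0,"wy":0,"wz":0,"claw":-1},{"tx":0,"ty":0,"tz":1,"wx":0,"wy":0,"wz":0,"claw":-1},{"tx":0,"ty":0,"tz":1,"wx":0,"wy":0,"wz":0,"claw":-1},{"tx":0,"ty":0,"tz":1,"wx":0,"wy":0,"wz":0,"claw":-1}]';python3 -m jog '[{"tx":0,"ty":0,"tz":1,"wx":0,"wy":0,"wz":0,"claw":-1},{"tx":0,"ty":0,"tz":1,"wx":0,"wy":0,"wz":0,"claw":-1},{"tx":0,"ty":0,"tz":0,"wx":0,"wy":0,"wz":0,"claw":-1},{"tx":0,"ty":0,"tz":0,"wx":0,"wy":0,"wz":0,"claw":-1},{"tx":0,"ty":0,"tz":0,"wx":0,"wy":0,"wz":0,"claw":-1}]';  python3 - <<'E'
from h import *
c=capture("scene");save(c,"sceneE")
im=c["img"][130:210,270:360]
cv2.imwrite("pics/s10z.png",cv2.resize(im[:,:,::-1],None,fx=7,fy=7,interpolation=cv2.INTER_CUBIC))
for t in("jar","tipbox","flask","carriage"):
    r=pinpoint("scene",t)[:1]; print(t,[(round(x["score"],2),np.round(x["at"],1),np.round(at_z(c,x["at"],.05 if t=="carriage" else 0),3)) for x in r])
E
```

```text
time_s: 12.25
tcp_pos: [0.4999, -0.0192, 0.1723]
tool_rot: [-0.488, -0.512, -0.487, 0.512]
force: [0.9, -0.2, -0.7]
grip_width: -0.0001
time_s: 12.75
tcp_pos: [0.4993, -0.0191, 0.2204]
tool_rot: [-0.487, -0.512, -0.488, 0.513]
force: [-0.9, 0.0, 0.3]
grip_width: -0.0002
jar [(0.84, array([217.9, 187.3]), array([ 0.429, -0.324,  0.   ]))]
tipbox [(0.7, array([225.6, 266. ]), array([ 0.665, -0.349,  0.   ]))]
flask [(0.67, array([375.2, 260.3]), array([ 0.757, -0.02 ,  0.   ]))]
carriage [(0.59, array([388.4, 169.9]), array([0.549, 0.095, 0.05 ]))]
```

View pics/s10z.png

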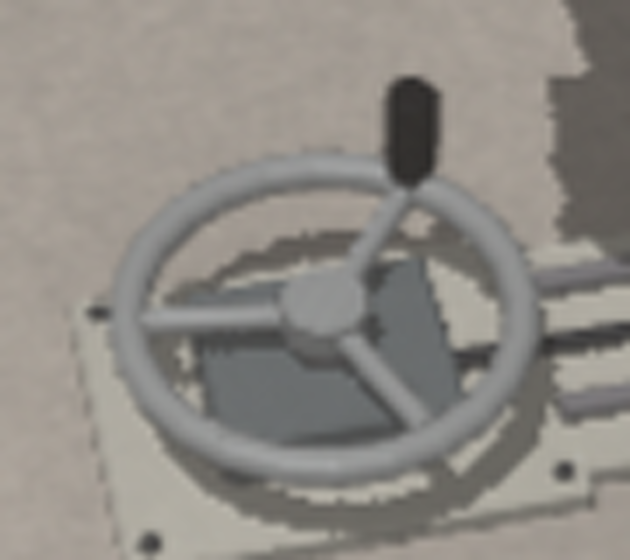

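View pics/sceneE.png

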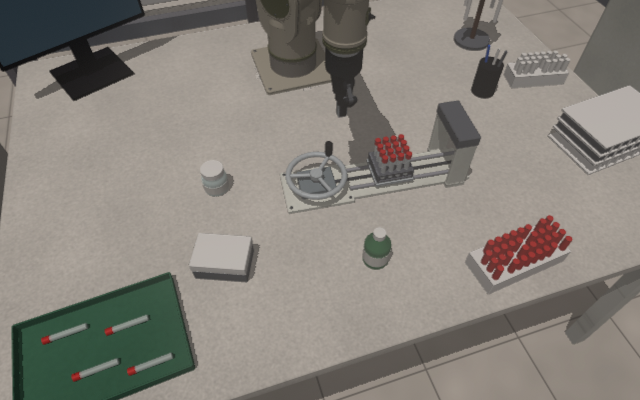

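The handle is back at crop pixel (411,131) against (408,130) at the start, about 1° short. The carriage has moved about 20 mm along the rail, and the jar, tip box and bottle are where they were. The gripper is clear at about (343,108).

```bash
python3 -c "
from plant import *
print(job_done())"
```

```text
the job is handed in; nothing more can be done
None
```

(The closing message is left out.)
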